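# Draw down a paint pressure pot's lid by quarter turns

## Robot

A 7-joint arm with a two-finger parallel gripper is mounted at the origin on a cart in front of the work surface, level with it; the furniture and walls round the work are solid. World frame = base frame: x ahead of the robot, y to its left, z up, the work surface at z = 0. Lengths are in mm, angles in rad, forces in N, time in s.
With the tool pointing down it reaches from about 400 to 875 mm from the base axis. Payload 4.4 kg.
Tool frame: the origin (TCP) lies where the fingers leave the gripper's body, on its centre line; the fingertips stand 73 mm ahead of it and the grasp point (between the pads) lies 54 mm ahead of it; z points along the fingers, y is the line along which they close (so a half turn about z gives the same grasp; the last joint's range is limited). The gripper opens to 85 mm and grips with 20 to 120 N. Pads are 22 mm wide; open, the fingers measure 114 mm over their backs; the gripper's body (76 mm by 85 mm) begins 54 mm behind the grasp point. The pads swing forward as they close: fully open they stand 13 mm farther back than shut.
Start: joints at [1.247, 0.628, 0.038, 1.517, -0.027, 0.996, -0.02], TCP at [165.745, -628.526, 303.913] pointing down, gripper open.
Joint ranges: [-3.06, 3.06], [-0.37, 2.12], [-1.25, 1.32], [0.18, 2.47], [-1.1, 4.24], [0.23, 1.98], [-2.94, 2.94]. Speed limits (rad/s): [2.57, 2.57, 3.14, 3.14, 3.14, 3.14, 3.14].

## Interface

Orientations are given as [roll, pitch, yaw] about the fixed x, y, z axes, in that order (R = Rz(yaw) Ry(pitch) Rx(roll)).
In Python, from cell import ctrl gives the robot as it stands.
- The arm moves only by the tool send_rows, never from a script. Its argument "rows" is a list that holds one entry, the list of rows, each a list of 6 numbers: the shift along the tool's x, y, z in cm, then the turn, a rotation vector about the tool's x, y, z in rad. In form: [[[tx, ty, tz, wx, wy, wz], ...]]. A call has 1 to 10 rows; each row is the pose to reach, as a shift and turn from the pose commanded when the call began, along the tool's axes at that moment; what a row does not reach only later rows make up. A row lasts 1/10 s, in which the tool goes at most 50 mm and 8.59 degrees, less where a joint would pass 70% of its speed; a pose out of reach is approached as far as the arm can. A call with a gripper value outside its range is refused whole. "grip" is the closure in counts, from 0 (fully open) to 255 (shut), set as the call begins (left out, the last holds). The fingers move at their own pace and stop on an object; the grip force is fixed at half the most. Time passes only in rows, so rows that repeat a pose let the fingers close. It gives the time, the measured TCP pose, the force, the opening and the grip force at its end, in the units of the state.
- ctrl.read_state(): the state, without advancing time (a new reading comes with each control period).
- ctrl.get_image(name): name is "scene" or "top" or "wrist"; returns a dict with "pixels" (400x640x3 uint8, red, green, blue), "fx", "fy", "cx", "cy" (pixels), "D" ([k1, k2, p1, p2, k3] as OpenCV has them; the pictures are not rectified), "extrinsics" (4x4, takes a point from camera to world coordinates); the wrist camera has in their place "mount" (4x4, takes a point from camera to tool coordinates, whose origin is the TCP and whose axes are the flange's). Camera axes: x right, y up, looking along -z (the intrinsics and any distortion apply to the point x, -y, -z); pixel columns grow to the right and rows downward; lengths in mm; the calibration is good to about 2 mm. A picture is of the moment at which its call begins: read the wrist's pose just before it. There is no depth.
- ctrl.finish_job(): hands the job in; it is judged then, once.
The state is a dict: "clock": time; "qpos": joint angles; "qd": joint speeds; "tau": joint torques, N m; "eef_pos": TCP position; "tool_rot": TCP orientation; "force": force on the tool from outside, world axes, zero at the start; "torque": the same for the moment, N m; "width": finger opening in mm; "gripper_force": force on a finger pad.
Only numpy, scipy, OpenCV 4.12 (cv2) and the standard library are available. Lean on these libraries where they do the work, as an engineer would, in place of code of your own. Each camera call takes 0.05 s, during which the arm holds its last target. There are 200 camera calls.

## Task

Close the paint pressure pot so that its gasket is squeezed evenly: start with the T-nut that stands over the brass spout and go round the lid clockwise (seen from above), one nut after the other. Screw each nut down until you feel it bite on the lid, then give it one quarter turn more and no further. Do not lean on the lid, and leave the things lying on the board alone.

Things in the scene. Friction and masses are not known exactly. Their poses are not given: they have to be found in the camera images.
- pot: round steel pot fixed on the plywood board: wall 144 mm, flange 208 mm across; flange top 86 mm above the origin, a 4 mm black gasket on it. Origin: centre of its underside, on the board (6 mm above the table); z up, x towards the spout. Three studs on a circle of 88 mm radius, at 0 (over the spout), -120 and +120 degrees about z.
- spout (a point): end of the brass outlet spout with its small tap, sticking out sideways from the pot's wall under the flange, 132 mm from the pot's axis, 36 mm above the pot's origin. It points out under nut_1 and so shows which nut is the first.
- lid: round aluminium lid 205 mm across, 8 mm thick at the rim, loose on the gasket, held sideways by the studs; a dark gauge 42 mm across in the middle (top 43 mm above the origin). Origin: centre of its underside; the rim's top, on which the nuts bear, is 8 mm above that.
- nut_1: first nut, over the spout. Dark steel T-nut: washer foot 27 mm across, 4 mm thick; 15 mm stem; on top a crossbar 46 x 12 x 20 mm to turn it by; 38 mm tall. Origin on its axis at the underside, z up, x along the bar: pinch the bar across y, its middle is 28 mm above the origin. It only turns about its upright stud; clockwise from above (yaw falling) screws it down, 6 mm a turn.
- nut_2: second nut, the next clockwise from nut_1 seen from above; built like nut_1. Each nut starts clear of the lid by an unknown 0.3 to 1.7 rad of turning, different for each: a gap under 2 mm, too small to measure or see. Until it bites, its thread drags with a steady 0.2 N m against any turning, either way. It stays where it is let go.
- nut_3: last nut, the next clockwise from nut_2; built like nut_1. From where a nut bites, the gasket adds a springy torque against tightening, some 0.07 to 0.13 N m per rad, on top of the 0.2 N m drag (a hand that has stopped and rocked back reads 0.2 N m the other way, less that torque). A quarter turn past the bite the nut presses on the lid with about 80 N.
- glitter_jar: small jar with a screw lid, 43 mm across and 58 mm tall, standing on a corner of the board; leave it. Origin at the centre of its underside.
- sanding_block: wooden sanding block 40 x 85 x 31 mm lying on a corner of the board; leave it. Origin at the centre of its underside.
- paint_brush: red paint brush 215 mm long lying along an edge of the board; leave it. Origin at its middle, underneath.

How it is judged (in metres and radians):
On the way, in this order (a step that is already met when the one before it is completed fails the run):
1. nut_1 (over the spout) has bitten and had its quarter turn, while the other two have not (contact force between nut_1 and lid above 65 N and contact force between each of nut_2, nut_3 and lid below 35 N), for 0.2 s.
2. then nut_2, the next clockwise, while nut_3 has not (contact force between each of nut_1, nut_2 and lid above 65 N and contact force between nut_3 and lid below 35 N), for 0.2 s.
3. then nut_3 (contact force between each of nut_1, nut_2, nut_3 and lid above 65 N), for 0.2 s.
At the end, for the whole second after the job is handed in: each of the three nuts presses on the lid with 65 to 99 N, that is, it stands about 70 to 110 degrees past where it bit (all of step 3 and contact force between each of nut_1, nut_2, nut_3 and lid below 99 N); the robot touches nothing.
It fails at once if a nut was overtightened (over 125 N on the lid, some 45 degrees or more past its quarter turn) (contact force between any of nut_1, nut_2, nut_3 and lid above 125 N).
It fails at once if the fingers or the arm leaned on the lid with more than 20 N (contact force between any of the fingers, the arm and lid above 20 N).
It fails at once if a thing on the board was pushed more than 2 cm (distance of any of glitter_jar, sanding_block, paint_brush from where it was at the start of the episode above 0.02 m).
It also fails if it takes over 72 s, if anything falls off the work surface, if the arm or the gripper's body presses on something with over 40 N, if the wrist force passes 120 N, or if a joint passes its speed limit or range.

## Working session

There is one attempt and no reset: what is moved stays moved. The work goes in short steps, Python scripts to look and compute and a tool call to move; the robot and the scene stay as the last step left them, time stands still between calls to the robot, and variables do not carry over. Pictures are saved under pics/ and viewed, at most 10 in all, crops included, and the job is handed in when it is done.

Besides the shell and the picture viewer there is one more tool, called after "Request:" as name([rows], argument=value, ...), one row to a line, values as JSON. send_rows: Moves the arm, as the interface text tells. Its arguments: {"type":"object","properties":{"rows":{"type":"array","items":{"type":"array","items":{"type":"array","items":{"type":"number"}}}},"grip":{"type":"number"}},"required":["rows"]}

```bash
mkdir -p pics; ls
python3 - <<'E'
from cell import ctrl
import cv2,numpy as np
s=ctrl.read_state(); print(s)
for n in("top","scene"):
    d=ctrl.get_image(n); cv2.imwrite(f"pics/{n}0.png",d["pixels"][:,:,::-1]); print(n,d["fx"],d["fy"],d["cx"],d["cy"],d["D"],np.round(d["extrinsics"],3).tolist())
E
```

```text
pics
{'clock': 0.0, 'qpos': array([ 1.24718547,  0.62936373,  0.03851988,  1.51837574, -0.02701437,
        0.99628935, -0.02000462]), 'qd': array([ 8.62661392e-04,  6.33841114e-04,  5.14563366e-05,  2.12126678e-03,
       -1.63261903e-03,  3.04682776e-05,  1.04392259e-03]), 'tau': array([ 7.15301630e-04, -5.63387632e+01,  1.22618917e+00, -1.93440574e+01,
        1.08322260e-02,  1.06056780e-02,  2.93558185e-05]), 'eef_pos': array([ 165.59411871, -628.04768018,  302.97650068]), 'tool_rot': array([-3.13967747e+00,  6.01309198e-05,  2.57735265e-01]), 'force': array([ 0.22805981,  0.22260685, -0.39622499]), 'torque': array([-0.00024762,  0.01449413, -0.0248419 ]), 'gripper_force': 0.0, 'width': 85.51136557250156}
top 417.8847514826792 417.8847514826792 320.83906941902563 197.89185187436095 [-0.02230334  0.          0.          0.          0.        ] [[0.016, 0.982, -0.188, 389.542], [-1.0, 0.019, 0.013, 74.412], [0.016, 0.188, 0.982, 947.432], [0.0, 0.0, 0.0, 1.0]]
scene 430.0951893009895 430.0951893009895 312.1898842536419 201.08611611663554 [-0.04713695  0.          0.          0.          0.        ] [[-0.567, 0.455, -0.687, -81.38], [-0.824, -0.299, 0.482, 503.396], [0.014, 0.839, 0.544, 570.222], [0.0, 0.0, 0.0, 1.0]]
```

View pics/top0.png

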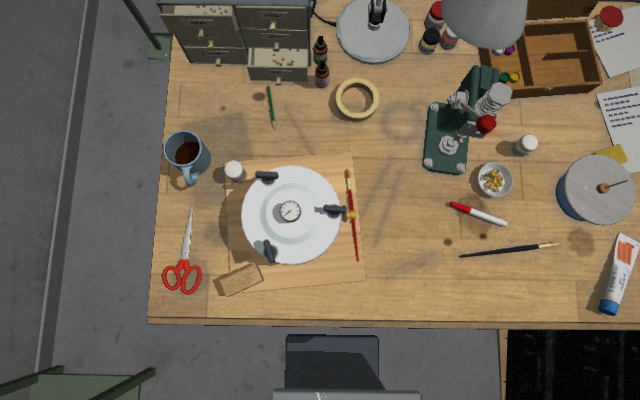

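View pics/scene0.png

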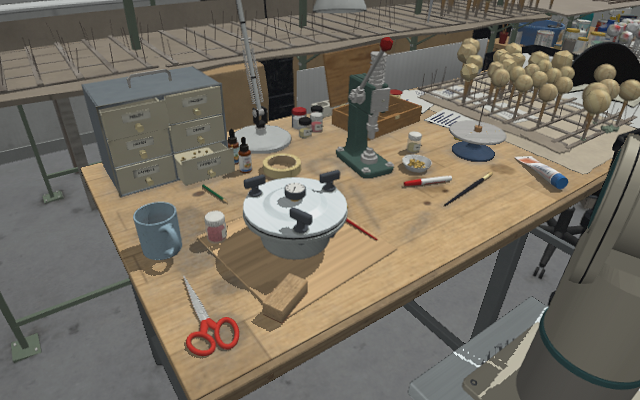

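The top view shows the lid centred near (291,215) with the brass spout on the right at (352,215). That makes nut_1 (335,210), nut_2 (268,250) at lower left and nut_3 (267,176) at upper left. Next I'll measure the nuts.

```bash
cat > h.py <<'E'
import cv2,numpy as np
from scipy.spatial.transform import Rotation as R
def ray(d,uv,z,E=None):
    "pixels -> world points on the plane z"
    E=d["extrinsics"] if E is None else E
    K=np.array([[d["fx"],0,d["cx"]],[0,d["fy"],d["cy"]],[0,0,1]])
    p=cv2.undistortPoints(np.float64(uv).reshape(-1,1,2),K,np.array(d["D"],float))[:,0]
    v=np.c_[p[:,0],-p[:,1],-np.ones(len(p))]@E[:3,:3].T; o=E[:3,3]
    return o+v*((z-o[2])/v[:,2])[:,None]
def pose(s):
    T=np.eye(4);T[:3,:3]=R.from_euler("xyz",s["tool_rot"]).as_matrix();T[:3,3]=s["eef_pos"];return T
E
python3 - <<'E'
from cell import ctrl
from h import *
d=ctrl.get_image("top");im=d["pixels"]
g=im.max(2)
m=(g<75).astype(np.uint8); roi=np.zeros_like(m);roi[160:272,238:350]=1
n,l,st,c=cv2.connectedComponentsWithStats(m*roi)
for i in range(1,n):
    if st[i,4]>40:
        v,u=np.where(l==i); P=ray(d,np.c_[u,v],140)[:,:2]
        w,V=np.linalg.eigh(np.cov(P.T)); a=np.degrees(np.arctan2(V[1,1],V[0,1]))
        print(st[i],np.round(c[i],1),P.mean(0).round(1),"yaw",a.round(1),np.sqrt(w*12).round(1))
hsv=cv2.cvtColor(im,cv2.COLOR_RGB2HSV)
w=((im.min(2)>165)).astype(np.uint8);w[:, :230]=0;w[:,350:]=0;w[:150]=0;w[280:]=0
cs=max(cv2.findContours(w,0,2)[0],key=cv2.contourArea); hull=cv2.convexHull(cs)
P=ray(d,hull.reshape(-1,2),104)[:,:2].astype(np.float32)
print("lid",cv2.fitEllipse(P))
b=((hsv[...,0]>12)&(hsv[...,0]<28)&(hsv[...,1]>170)).astype(np.uint8);b[:200]=0;b[230:]=0;b[:,:335]=0;b[:,365:]=0
v,u=np.where(b);print("brass",len(u),ray(d,np.c_[u,v],50).mean(0) if len(u) else 0)
E
```

```text
[256 172  22  11 122] [266.4 177. ] [584.3 172.2] yaw 86.7 [15.3 40.2]
[324 206  22  14 151] [334.8 211. ] [518.6  35.8] yaw 81.9 [19.8 41.8]
[264 241  11  22 120] [268.8 252.4] [435.8 161.7] yaw -159.9 [18.9 37.5]
lid ((517.9734497070312, 123.68470764160156), (202.09390258789062, 202.86325073242188), 126.81023406982422)
brass 57 [525.9108686   -3.08245967  50.        ]
```

Request:
send_rows([
  [[51,-55,0,0,0,-1.17],[51,-55,0,0,0,-1.17],[51,-55,0,0,0,-1.17],[51,-55,0,0,0,-1.17],[51,-55,0,0,0,-1.17],[51,-55,0,0,0,-1.17],[51,-55,0,0,0,-1.17],[51,-55,0,0,0,-1.17],[51,-55,0,0,0,-1.17],[51,-55,0,0,0,-1.17]],
])

```text
clock: 1.15
eef_pos: [401.5, -185.7, 304.0]
tool_rot: [3.141, 0.0, 1.427]
force: [1.1, -0.4, -0.1]
width: 85.2
gripper_force: 0.0
```

Run:
```python
from cell import ctrl
s=ctrl.read_state();print(s["clock"],s["eef_pos"],s["tool_rot"],s["qpos"],s["force"],s["torque"])
```

```text
1.15 [ 401.49754945 -185.66383935  304.02178172] [3.14122788e+00 1.16232262e-04 1.42717335e+00] [ 0.63309201  0.35122213 -0.3477161   2.06090759  0.17182523  0.75595128
  0.03588796] [ 1.07410947 -0.40984995 -0.13080995] [-0.05855633 -0.0912768  -0.01139925]
```

Request:
send_rows([
  [[23.5,8.3,0,0,0,0],[23.5,8.3,0,0,0,0],[23.5,8.3,0,0,0,0],[23.5,8.3,0,0,0,0],[23.5,8.3,0,0,0,0],[23.5,8.3,0,0,0,0],[23.5,8.3,0,0,0,0],[23.5,8.3,0,0,0,0]],
])

```text
clock: 1.95
eef_pos: [516.0, 32.0, 303.6]
tool_rot: [-3.14, 0.001, 1.426]
force: [-0.3, -1.1, -0.3]
width: 85.5
gripper_force: 0.0
```

Run:
```python
from cell import ctrl
import cv2,numpy as np
s=ctrl.read_state();print(s["clock"],s["eef_pos"],s["tool_rot"],s["qpos"],s["force"],s["torque"])
d=ctrl.get_image("wrist");cv2.imwrite("pics/w1.png",d["pixels"][:,:,::-1]);print(np.round(d["mount"],3).tolist(),d["fx"],d["D"])
for i in range(4):
  s=ctrl.read_state();print(s["force"],s["torque"]);ctrl.get_image("wrist")
```

```text
1.95 [515.99687464  32.02849384 303.55085211] [-3.14037408e+00  1.39724066e-03  1.42626919e+00] [ 0.13834751  0.45882309 -0.36547039  1.87726132  0.21442617  0.84521997
 -0.48045436] [-0.30497464 -1.09645354 -0.26896614] [ 1.56470476e-02 -6.36036757e-05  1.07654653e-02]
[[0.0, 0.946, 0.325, 83.731], [1.0, -0.001, 0.0, -0.02], [0.001, 0.325, -0.946, -69.439], [0.0, 0.0, 0.0, 1.0]] 335.7687241851685 [-0.00647257  0.          0.          0.          0.        ]
[-0.09449497 -1.25246722 -0.49835186] [-0.00306713 -0.04098382 -0.06009903]
[ 0.45162881 -0.52019899  0.86486376] [-0.04192909 -0.04392258 -0.04781104]
[-0.26772994 -0.12078021 -0.13250916] [-0.02778534  0.03249163 -0.04766901]
[0.47162962 0.35673013 1.5307873 ] [ 0.04527715 -0.03391731  0.01338775]
```

View pics/w1.png

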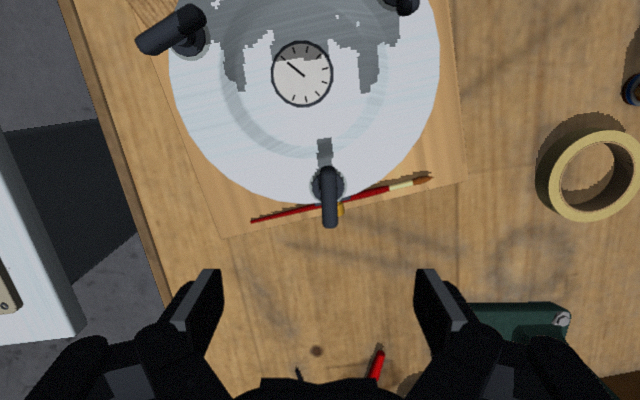

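The wrist view shows nut_1's bar upright at (330,197), its foot at (328,187), nut_2 at (172,32) and the gauge at (302,73). I'll use the half-turned grasp because it leaves q7 enough range.

Run:
```python
from cell import ctrl
from h import *
s=ctrl.read_state();T=pose(s);d=ctrl.get_image("wrist");im=d["pixels"];E=T@d["mount"]
m=(im.max(2)<80).astype(np.uint8);m[:150]=0;m[245:]=0;m[:,:300]=0;m[:,360:]=0
for v in range(155,240,4):
    u=np.where(m[v])[0]
    if len(u): print(v,u.min(),u.max(),end="; ")
v,u=np.where(m[208:240]);v+=208
P=ray(d,np.c_[u,v],140,E)[:,:2];w,V=np.linalg.eigh(np.cov(P.T))
v,u=np.where(m)
print("\nends",ray(d,[[330,v.min()],[330,v.max()+1]],142,E).round(1),ray(d,[[330,v.max()+1]],122,E).round(1))
# left/right edge lines over bar rows
rows=np.arange(210,224);L=[np.where(m[r])[0].min() for r in rows];Rr=[np.where(m[r])[0].max()+1 for r in rows]
c=(np.array(L)+Rr)/2;k=np.polyfit(rows,c,1);print(k,np.mean(Rr)-np.mean(L))
q=ray(d,[[np.polyval(k,170),170],[np.polyval(k,222),222]],142,E)[:,:2];print("bar line",q.round(1),"yaw",np.arctan2(*(q[1]-q[0])[::-1]))
print(s["tau"][6])
for i in range(4): ctrl.get_image("wrist");print(ctrl.read_state()["tau"][6])
```

```text
167 321 332; 171 317 335; 175 314 338; 179 312 341; 183 311 342; 187 312 342; 191 312 341; 195 314 339; 199 318 348; 203 320 340; 207 300 335; 211 321 335; 215 321 336; 219 321 336; 223 322 336; 227 324 334; 
ends [[530.5  72.7 142. ]
 [522.7  14.6 142. ]] [[522.2   5.9 122. ]]
[8.02197802e-02 3.11668132e+02] 15.5
bar line [[525.4  59.1]
 [523.   19.4]] yaw -1.6303738961454348
0.0015936429554130882
0.0009089105515158735
0.0007065141653583851
0.0005275023613648955
0.00039527052649646066
```

Request:
send_rows([
  [[0,0,2,0,0,-0.15],[0,0,3,0,0,-0.3],[0,0,4,0,0,-0.45],[0,0,5,0,0,-0.6],[0,0,5,0,0,-0.75],[0,0,5,0,0,-0.9],[0,0,5,0,0,-1.05],[0,0,5,0,0,-1.2],[0,0,5,0,0,-1.35],[0,0,5,0,0,-1.5]],
])

```text
clock: 3.45
eef_pos: [516.7, 33.3, 253.9]
tool_rot: [-3.142, 0.0, 2.934]
force: [0.3, -0.2, -0.3]
width: 85.2
gripper_force: 0.0
```

Request:
send_rows([
  [[0,0,0,0,0,-0.15],[0,0,0,0,0,-0.3],[0,0,0,0,0,-0.45],[0,0,0,0,0,-0.6],[0,0,0,0,0,-0.75],[0,0,0,0,0,-0.9],[0,0,0,0,0,-1.05],[0,0,0,0,0,-1.2],[0,0,0,0,0,-1.35],[0,0,0,0,0,-1.5]],
])

```text
clock: 4.45
eef_pos: [516.8, 33.2, 253.9]
tool_rot: [-3.141, -0.0, -1.85]
force: [-0.0, 0.4, -1.1]
width: 85.3
gripper_force: 0.0
```

Request:
send_rows([
  [[0,0,0,0,0,-0.15],[0,0,0,0,0,-0.18],[0,0,0,0,0,-0.18],[0,0,0,0,0,-0.18]],
])

```text
clock: 4.85
eef_pos: [516.7, 33.3, 253.9]
tool_rot: [-3.141, -0.0, -1.678]
force: [0.5, -0.3, -0.1]
width: 85.3
gripper_force: 0.0
```

Run:
```python
from cell import ctrl
from h import *
ctrl.get_image("wrist")
s=ctrl.read_state();T=pose(s);d=ctrl.get_image("wrist");np.savez("w2.npz",px=d["pixels"],E=T@d["mount"]);cv2.imwrite("pics/w2.png",d["pixels"][:,:,::-1])
print(s["clock"],s["eef_pos"],s["tool_rot"],s["qpos"],s["tau"][6])
```

```text
4.9 [516.69923325  33.39031819 254.00401181] [-3.14134414e+00 -3.29561548e-04 -1.67741576e+00] [ 0.58496349  0.78255694 -1.17168623  1.91882382  0.84833116  1.04804803
  2.07036103] -0.012507308274507523
```

View pics/w2.png

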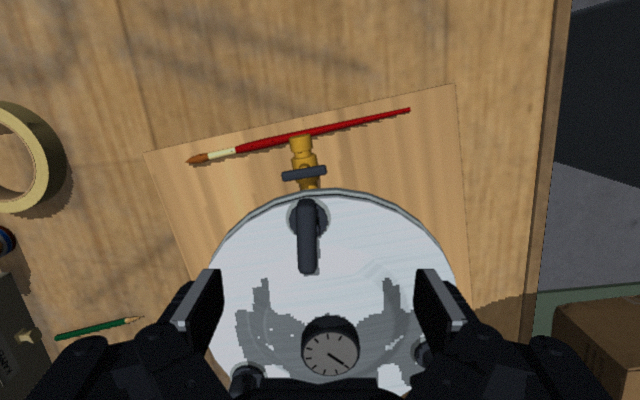

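```bash
cat > bar.py <<'E'
from cell import ctrl
from h import *
import sys
def bar(d,E,T,box,far="min",zt=142.5,thr=70,tol=1):
    """far bar end row is in the direction away from the foot; box u0,u1,v0,v1 holds the bar part free of the foot"""
    u0,u1,v0,v1=box;m=d["pixels"].max(2)<thr
    rows=[r for r in range(v0,v1) if m[r,u0:u1].sum()>4]
    L=np.array([[np.where(m[r,u0:u1])[0].min()+u0,np.where(m[r,u0:u1])[0].max()+1+u0] for r in rows])
    k=np.polyfit(rows,L.mean(1),1);q=ray(d,[[np.polyval(k,r),r] for r in (rows[0],rows[-1]+1)],zt,E)
    t=(np.linalg.inv(T)@np.c_[q,[1,1]].T).T[:,:3]
    print("rows",rows[0],rows[-1],"w",(L[:,1]-L[:,0]).mean().round(1),"world",q[:,:2].round(1).tolist(),"tool",t.round(1).tolist(),"angle from tool x",np.arctan2(t[0,1]-t[1,1],t[0,0]-t[1,0]).round(3))
E
python3 - <<'E'
from bar import *
z=np.load("w2.npz");d=ctrl.get_image("wrist");d=dict(d);d["pixels"]=z["px"];T=z["E"]@np.linalg.inv(d["mount"])
bar(d,z["E"],T,(285,330,236,290))
m=d["pixels"].max(2)<70
for v in range(190,280,5): print(v,np.where(m[v,285:330])[0][[0,-1]]+285 if m[v,285:330].any() else 0,end=" ")
E
```

```text
rows 236 273 w 18.6 world [[522.9, 31.9], [525.5, 57.4]] tool [[0.8, -6.3, 111.5], [-24.9, -6.1, 111.5]] angle from tool x -0.008
190 0 195 [309 327] 200 [288 313] 205 [297 318] 210 [292 323] 215 [290 325] 220 [290 326] 225 [290 325] 230 [294 324] 235 [297 319] 240 [297 316] 245 [297 316] 250 [298 316] 255 [298 316] 260 [298 316] 265 [298 316] 270 [300 315] 275 0
```

Request:
send_rows([
  [[-0.25,-0.63,1,0,0,0],[-0.25,-0.63,4,0,0,0],[-0.25,-0.63,6.6,0,0,0],[-0.25,-0.63,6.6,0,0,0],[-0.25,-0.63,6.6,0,0,0]],
])

```text
clock: 5.5
eef_pos: [523.3, 35.7, 187.8]
tool_rot: [3.141, 0.001, -1.675]
force: [0.3, 0.1, 0.8]
width: 85.6
gripper_force: 0.0
```

```bash
cat > rd.py <<'E'
from cell import ctrl
import numpy as np
np.set_printoptions(precision=4,suppress=True)
s=ctrl.read_state()
print(round(s["clock"],2),"pos",s["eef_pos"].round(1),"yaw",round(s["tool_rot"][2],4),"q7 %.3f q3 %.3f"%(s["qpos"][6],s["qpos"][2]),"F",s["force"].round(1),"Tz %.3f"%s["torque"][2],"tau7 %.4f"%s["tau"][6],"qd7 %.3f"%s["qd"][6],"w %.1f"%s["width"])
E
python3 rd.py
```

```text
5.5 pos [523.3  35.7 187.8] yaw -1.6752 q7 1.985 q3 -1.079 F [0.3 0.1 0.8] Tz 0.050 tau7 -0.0255 qd7 0.001 w 85.6
```

Request:
send_rows([
  [[0,0,0,0,0,0],[0,0,0,0,0,0],[0,0,0,0,0,0],[0,0,0,0,0,0],[0,0,0,0,0,0],[0,0,0,0,0,0],[0,0,0,0,0,0],[0,0,0,0,0,0]],
], grip=255)

```text
clock: 6.3
eef_pos: [524.0, 35.1, 188.5]
tool_rot: [-3.14, -0.0, -1.676]
force: [1.1, -2.3, 6.0]
width: 11.4
gripper_force: 58.7
```

```bash
python3 rd.py
```

```text
6.3 pos [524.   35.1 188.5] yaw -1.6758 q7 1.985 q3 -1.079 F [ 1.1 -2.3  6. ] Tz -0.048 tau7 -0.0018 qd7 0.001 w 11.4
```

Request:
send_rows([
  [[0,0,0.005,0,0,0.05],[0,0,0.01,0,0,0.1],[0,0,0.014,0,0,0.15]],
])

```text
clock: 6.6
eef_pos: [523.9, 35.2, 188.4]
tool_rot: [-3.14, 0.0, -1.827]
force: [1.6, -1.4, 5.9]
width: 11.4
gripper_force: 61.0
```

```bash
python3 rd.py
```

```text
6.6 pos [523.9  35.2 188.4] yaw -1.827 q7 1.852 q3 -1.047 F [ 1.6 -1.4  5.9] Tz 0.196 tau7 0.2621 qd7 -0.432 w 11.4
```

Request:
send_rows([
  [[0,0,0.005,0,0,0.05],[0,0,0.01,0,0,0.1],[0,0,0.014,0,0,0.15]],
])

```text
clock: 6.9
eef_pos: [523.7, 35.2, 188.2]
tool_rot: [-3.14, 0.0, -1.977]
force: [1.2, -1.6, 5.9]
width: 11.0
gripper_force: 60.9
```

```bash
python3 rd.py
```

```text
6.9 pos [523.7  35.2 188.2] yaw -1.977 q7 1.722 q3 -1.015 F [ 1.2 -1.6  5.9] Tz 0.183 tau7 0.2585 qd7 -0.431 w 11.0
```

Request:
send_rows([
  [[0,0,0.005,0,0,0.05],[0,0,0.01,0,0,0.1],[0,0,0.014,0,0,0.15]],
])

```text
clock: 7.2
eef_pos: [523.6, 35.3, 188.1]
tool_rot: [-3.14, 0.0, -2.127]
force: [0.3, -1.5, 6.1]
width: 11.5
gripper_force: 60.9
```

```bash
python3 rd.py
```

```text
7.2 pos [523.6  35.3 188.1] yaw -2.1268 q7 1.593 q3 -0.981 F [ 0.3 -1.5  6.1] Tz 0.193 tau7 0.2545 qd7 -0.424 w 11.5
```

Request:
send_rows([
  [[0,0,0.005,0,0,0.05],[0,0,0.01,0,0,0.1],[0,0,0.014,0,0,0.15]],
])

```text
clock: 7.5
eef_pos: [523.5, 35.4, 188.0]
tool_rot: [-3.141, 0.001, -2.277]
force: [0.9, -0.5, 6.9]
width: 11.2
gripper_force: 61.0
```

```bash
python3 rd.py
```

```text
7.5 pos [523.5  35.4 188. ] yaw -2.2768 q7 1.465 q3 -0.947 F [ 0.9 -0.5  6.9] Tz 0.202 tau7 0.2502 qd7 -0.421 w 11.2
```

Request:
send_rows([
  [[0,0,0.005,0,0,0.05],[0,0,0.01,0,0,0.1],[0,0,0.014,0,0,0.15]],
])

```text
clock: 7.8
eef_pos: [523.4, 35.5, 187.8]
tool_rot: [-3.141, 0.001, -2.427]
force: [0.1, -1.4, 6.8]
width: 11.5
gripper_force: 61.0
```

```bash
python3 rd.py
```

```text
7.8 pos [523.4  35.5 187.8] yaw -2.4268 q7 1.338 q3 -0.911 F [ 0.1 -1.4  6.8] Tz 0.197 tau7 0.2458 qd7 -0.419 w 11.5
```

Request:
send_rows([
  [[0,0,0.005,0,0,0.05],[0,0,0.01,0,0,0.1],[0,0,0.014,0,0,0.15]],
])

```text
clock: 8.1
eef_pos: [523.3, 35.6, 187.7]
tool_rot: [-3.141, 0.001, -2.577]
force: [0.0, -0.7, 6.9]
width: 11.7
gripper_force: 61.0
```

```bash
python3 rd.py
python3 - <<'E'
from cell import ctrl
for i in range(6):
    ctrl.get_image("wrist");s=ctrl.read_state();print(s["torque"][2].round(3),s["tau"][6].round(4),s["tool_rot"][2].round(4))
E
```

```text
8.1 pos [523.3  35.6 187.7] yaw -2.5766 q7 1.213 q3 -0.875 F [ 0.  -0.7  6.9] Tz 0.246 tau7 0.2412 qd7 -0.414 w 11.7
0.128 -0.1971 -2.5786
0.051 -0.3007 -2.5759
0.029 -0.1185 -2.5753
0.095 -0.0703 -2.575
0.103 -0.0613 -2.575
0.111 -0.0603 -2.5751
```

Request:
send_rows([
  [[0,0,0.005,0,0,0.05],[0,0,0.01,0,0,0.1],[0,0,0.014,0,0,0.15]],
])

```text
clock: 8.7
eef_pos: [523.2, 35.8, 187.5]
tool_rot: [3.142, 0.001, -2.727]
force: [0.5, -0.9, 5.9]
width: 10.9
gripper_force: 61.1
```

```bash
python3 rd.py
```

```text
8.7 pos [523.2  35.8 187.5] yaw -2.7266 q7 1.088 q3 -0.838 F [ 0.5 -0.9  5.9] Tz 0.215 tau7 0.2376 qd7 -0.409 w 10.9
```

Request:
send_rows([
  [[0,0,0.005,0,0,0.05],[0,0,0.01,0,0,0.1],[0,0,0.014,0,0,0.15]],
])

```text
clock: 9.0
eef_pos: [523.2, 35.9, 187.4]
tool_rot: [3.141, 0.001, -2.876]
force: [-0.4, 0.9, 7.0]
width: 11.3
gripper_force: 61.0
```

```bash
python3 rd.py
```

```text
9.0 pos [523.2  35.9 187.4] yaw -2.8764 q7 0.965 q3 -0.800 F [-0.4  0.9  7. ] Tz 0.214 tau7 0.2317 qd7 -0.407 w 11.3
```

Request:
send_rows([
  [[0,0,0.005,0,0,0.05],[0,0,0.01,0,0,0.1],[0,0,0.014,0,0,0.15]],
])

```text
clock: 9.3
eef_pos: [523.2, 36.1, 187.2]
tool_rot: [3.141, 0.001, -3.026]
force: [-0.9, 0.5, 7.5]
width: 11.4
gripper_force: 61.0
```

```bash
python3 rd.py
```

```text
9.3 pos [523.2  36.1 187.2] yaw -3.0263 q7 0.843 q3 -0.762 F [-0.9  0.5  7.5] Tz 0.221 tau7 0.2268 qd7 -0.400 w 11.4
```

Request:
send_rows([
  [[0,0,0.005,0,0,0.05],[0,0,0.01,0,0,0.1],[0,0,0.014,0,0,0.15]],
])

```text
clock: 9.6
eef_pos: [523.2, 36.2, 187.1]
tool_rot: [3.141, 0.001, 3.107]
force: [-0.1, 0.9, 5.9]
width: 11.3
gripper_force: 61.0
```

```bash
python3 rd.py
```

```text
9.6 pos [523.2  36.2 187.1] yaw 3.1069 q7 0.723 q3 -0.722 F [-0.1  0.9  5.9] Tz 0.192 tau7 0.2221 qd7 -0.396 w 11.3
```

Request:
send_rows([
  [[0,0,0.005,0,0,0.05],[0,0,0.01,0,0,0.1],[0,0,0.014,0,0,0.15]],
])

```text
clock: 9.9
eef_pos: [523.2, 36.3, 187.0]
tool_rot: [3.14, 0.001, 2.957]
force: [-0.6, 0.8, 6.8]
width: 11.3
gripper_force: 61.0
```

```bash
python3 rd.py
```

```text
9.9 pos [523.2  36.3 187. ] yaw 2.9571 q7 0.604 q3 -0.683 F [-0.6  0.8  6.8] Tz 0.185 tau7 0.2140 qd7 -0.392 w 11.3
```

Request:
send_rows([
  [[0,0,0.005,0,0,0.05],[0,0,0.01,0,0,0.1],[0,0,0.014,0,0,0.15]],
])

```text
clock: 10.2
eef_pos: [523.2, 36.5, 186.8]
tool_rot: [3.14, 0.0, 2.807]
force: [-0.2, 1.2, 7.3]
width: 11.2
gripper_force: 61.2
```

```bash
python3 rd.py
```

```text
10.2 pos [523.2  36.5 186.8] yaw 2.8071 q7 0.486 q3 -0.643 F [-0.2  1.2  7.3] Tz 0.245 tau7 0.2013 qd7 -0.388 w 11.2
```

Request:
send_rows([
  [[0,0,0.005,0,0,0.05],[0,0,0.01,0,0,0.1],[0,0,0.014,0,0,0.15]],
])

```text
clock: 10.5
eef_pos: [523.3, 36.6, 186.8]
tool_rot: [3.14, 0.0, 2.657]
force: [0.1, 1.7, 6.1]
width: 11.5
gripper_force: 61.4
```

```bash
python3 rd.py
```

```text
10.5 pos [523.3  36.6 186.8] yaw 2.6573 q7 0.369 q3 -0.602 F [0.1 1.7 6.1] Tz 0.222 tau7 0.1853 qd7 -0.383 w 11.5
```

Request:
send_rows([
  [[0,0,0.005,0,0,0.05],[0,0,0.01,0,0,0.1],[0,0,0.014,0,0,0.15]],
])

```text
clock: 10.8
eef_pos: [523.3, 36.8, 186.6]
tool_rot: [3.139, -0.0, 2.507]
force: [-0.4, 1.8, 7.2]
width: 11.8
gripper_force: 61.7
```

```bash
python3 rd.py
```

```text
10.8 pos [523.3  36.8 186.6] yaw 2.5074 q7 0.254 q3 -0.561 F [-0.4  1.8  7.2] Tz 0.251 tau7 0.1669 qd7 -0.379 w 11.8
```

Request:
send_rows([
  [[0,0,0.005,0,0,0.05],[0,0,0.01,0,0,0.1],[0,0,0.014,0,0,0.15]],
])

```text
clock: 11.1
eef_pos: [523.4, 36.9, 186.5]
tool_rot: [3.139, -0.0, 2.358]
force: [-0.5, 1.8, 5.9]
width: 11.5
gripper_force: 62.0
```

```bash
python3 rd.py
```

```text
11.1 pos [523.4  36.9 186.5] yaw 2.3576 q7 0.140 q3 -0.519 F [-0.5  1.8  5.9] Tz 0.310 tau7 0.1469 qd7 -0.375 w 11.5
```

Request:
send_rows([
  [[0,0,0.005,0,0,0.05],[0,0,0.01,0,0,0.1]],
])

```text
clock: 11.3
eef_pos: [523.5, 36.9, 186.5]
tool_rot: [3.139, -0.001, 2.258]
force: [-0.4, 2.4, 7.1]
width: 11.3
gripper_force: 62.2
```

```bash
python3 rd.py
```

```text
11.3 pos [523.5  36.9 186.5] yaw 2.2576 q7 0.065 q3 -0.492 F [-0.4  2.4  7.1] Tz 0.269 tau7 0.1345 qd7 -0.375 w 11.3
```

Request:
send_rows([
  [[0,0,0.005,0,0,0.05],[0,0,0.01,0,0,0.1]],
])

```text
clock: 11.5
eef_pos: [523.6, 37.0, 186.4]
tool_rot: [3.139, -0.001, 2.158]
force: [0.8, 2.0, 6.6]
width: 11.3
gripper_force: 62.4
```

```bash
python3 rd.py
```

```text
11.5 pos [523.6  37.  186.4] yaw 2.1577 q7 -0.010 q3 -0.464 F [0.8 2.  6.6] Tz 0.271 tau7 0.1204 qd7 -0.368 w 11.3
```

Request:
send_rows([
  [[0,0,0.005,0,0,0.05],[0,0,0.01,0,0,0.1]],
])

```text
clock: 11.7
eef_pos: [523.7, 37.1, 186.3]
tool_rot: [3.139, -0.001, 2.058]
force: [-0.4, 3.3, 7.6]
width: 11.0
gripper_force: 62.6
```

```bash
python3 rd.py
```

```text
11.7 pos [523.7  37.1 186.3] yaw 2.0579 q7 -0.084 q3 -0.436 F [-0.4  3.3  7.6] Tz 0.283 tau7 0.1079 qd7 -0.369 w 11.0
```

Request:
send_rows([
  [[0,0,0.005,0,0,0.05],[0,0,0.01,0,0,0.1]],
])

```text
clock: 11.9
eef_pos: [523.8, 37.1, 186.3]
tool_rot: [3.139, -0.001, 1.958]
force: [1.2, 2.4, 7.9]
width: 11.1
gripper_force: 62.7
```

```bash
python3 rd.py
```

```text
11.9 pos [523.8  37.1 186.3] yaw 1.9578 q7 -0.158 q3 -0.408 F [1.2 2.4 7.9] Tz 0.310 tau7 0.0991 qd7 -0.366 w 11.1
```

Request:
send_rows([
  [[0,0,0.005,0,0,0.05],[0,0,0.01,0,0,0.1],[0,0,0.014,0,0,0.15],[0,0,0.02,0,0,0.2],[0,0,0.024,0,0,0.25],[0,0,0.03,0,0,0.3]],
])

```text
clock: 12.5
eef_pos: [524.1, 37.2, 186.1]
tool_rot: [3.138, -0.002, 1.658]
force: [0.8, 2.7, 7.6]
width: 11.7
gripper_force: 63.4
```

```bash
python3 rd.py
```

```text
12.5 pos [524.1  37.2 186.1] yaw 1.6579 q7 -0.377 q3 -0.324 F [0.8 2.7 7.6] Tz 0.304 tau7 0.0722 qd7 -0.358 w 11.7
```

Request:
send_rows([
  [[0,0,0.005,0,0,0.05],[0,0,0.01,0,0,0.1],[0,0,0.014,0,0,0.15],[0,0,0.02,0,0,0.2],[0,0,0.024,0,0,0.25]],
])

```text
clock: 13.0
eef_pos: [524.3, 37.1, 185.9]
tool_rot: [3.139, -0.003, 1.408]
force: [1.1, 1.7, 6.9]
width: 11.0
gripper_force: 63.7
```

```bash
python3 rd.py
```

```text
13.0 pos [524.3  37.1 185.9] yaw 1.408 q7 -0.556 q3 -0.253 F [1.1 1.7 6.9] Tz 0.323 tau7 0.0492 qd7 -0.352 w 11.0
```

Request:
send_rows([
  [[0,0,0,0,0,0],[0,0,0,0,0,0],[0,0,0,0,0,0],[0,0,0,0,0,0],[0,0,0,0,0,0],[0,0,-3,0,0,0],[0,0,-6.8,0,0,0],[0,0,-6.8,0,0,0]],
], grip=0)

```text
clock: 13.8
eef_pos: [525.6, 35.7, 256.9]
tool_rot: [3.134, -0.002, 1.408]
force: [1.0, 0.3, -1.1]
width: 85.2
gripper_force: 0.0
```

Request:
send_rows([
  [[3,-2,0,0,0,-0.15],[6,-5,0,0,0,-0.3],[9,-8,0,0,0,-0.45],[11.7,-9.8,0,0,0,-0.6],[11.7,-9.8,0,0,0,-0.75],[11.7,-9.8,0,0,0,-0.9],[11.7,-9.8,0,0,0,-1.05],[11.7,-9.8,0,0,0,-1.2],[11.7,-9.8,0,0,0,-1.35],[11.7,-9.8,0,0,0,-1.5]],
])

```text
clock: 14.8
eef_pos: [445.2, 166.4, 252.4]
tool_rot: [-3.141, -0.001, 2.914]
force: [-0.4, -0.7, -1.7]
width: 85.3
gripper_force: 0.0
```

Request:
send_rows([
  [[0,0,0,0,0,-0.15],[0,0,0,0,0,-0.3],[0,0,0,0,0,-0.45],[0,0,0,0,0,-0.58],[0,0,0,0,0,-0.58],[0,0,0,0,0,-0.58],[0,0,0,0,0,-0.58]],
])

```text
clock: 15.5
eef_pos: [445.4, 166.5, 252.7]
tool_rot: [-3.141, -0.0, -2.798]
force: [0.2, 1.0, -0.5]
width: 85.7
gripper_force: 0.0
```

```bash
python3 rd.py
python3 - <<'E'
from cell import ctrl
from h import *
s=ctrl.read_state();T=pose(s);d=ctrl.get_image("wrist");np.savez("w3.npz",px=d["pixels"],E=T@d["mount"]);cv2.imwrite("pics/w3.png",d["pixels"][:,:,::-1])
E
```

```text
15.5 pos [445.4 166.5 252.7] yaw -2.7977 q7 0.829 q3 -0.888 F [ 0.2  1.  -0.5] Tz 0.059 tau7 -0.0140 qd7 0.010 w 85.7
```

View pics/w3.png

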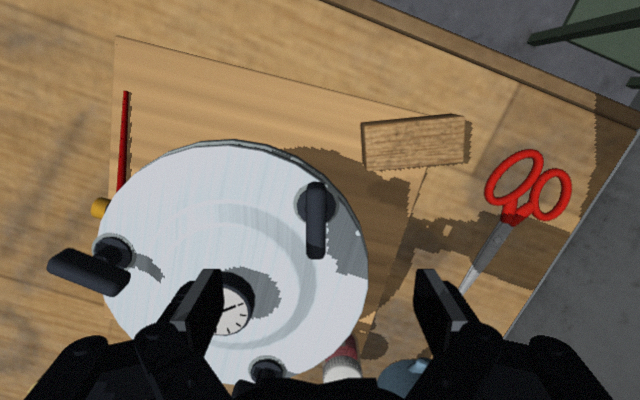

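Nut_2's bar runs from (316,182) to (316,258), almost vertical and close to the finger midline. The jar, brush and sanding block haven't been moved.

Run:
```python
from bar import *
z=np.load("w3.npz");d=dict(ctrl.get_image("wrist"));d["pixels"]=z["px"];T=z["E"]@np.linalg.inv(d["mount"])
m=d["pixels"].max(2)<70
for v in range(175,265,5): 
    w=np.where(m[v,295:345])[0]; print(v,w[[0,-1]]+295 if len(w) else 0,end=" ")
print();bar(d,z["E"],T,(300,332,228,256)); print(T[:3,3])
print("far end", (np.linalg.inv(T)@np.r_[ray(d,[[316,259]],142.5,z["E"])[0],1]).round(1))
```

```text
175 [313 325] 180 [320 329] 185 [308 334] 190 [306 339] 195 [300 343] 200 [298 341] 205 [298 344] 210 [298 335] 215 [302 333] 220 [305 329] 225 [307 324] 230 [307 324] 235 [307 325] 240 [306 324] 245 [306 324] 250 [307 324] 255 [308 323] 260 0 
rows 228 255 w 18.3 world [[439.7, 163.0], [457.0, 168.9]] tool [[6.5, -1.3, 110.2], [-11.7, -1.6, 110.2]] angle from tool x 0.015
[445.40593293 166.48425403 252.72012591]
far end [-13.7  -1.4 110.2   1. ]
```

Request:
send_rows([
  [[0.87,-0.14,1,0,0,0],[0.87,-0.14,4,0,0,0],[0.87,-0.14,6.5,0,0,0],[0.87,-0.14,6.5,0,0,0],[0.87,-0.14,6.5,0,0,0]],
])

```text
clock: 16.1
eef_pos: [437.7, 162.8, 188.2]
tool_rot: [3.141, -0.0, -2.795]
force: [0.1, 0.3, 0.4]
width: 85.2
gripper_force: 0.0
```

Request:
send_rows([
  [[0,0,0,0,0,0],[0,0,0,0,0,0],[0,0,0,0,0,0],[0,0,0,0,0,0],[0,0,0,0,0,0],[0,0,0,0,0,0],[0,0,0,0,0,0],[0,0,0,0,0,0]],
], grip=255)

```text
clock: 16.9
eef_pos: [437.9, 162.3, 188.3]
tool_rot: [-3.141, 0.001, -2.796]
force: [-0.0, -1.2, 5.0]
width: 11.9
gripper_force: 58.6
```

```bash
sed -i 's/"w %.1f"%s\["width"\]/"w %.1f gf %.3f"%(s["width"],s["gripper_force"])/' rd.py; python3 rd.py
```

```text
16.9 pos [437.9 162.3 188.3] yaw -2.7956 q7 0.702 q3 -0.776 F [-0.  -1.2  5. ] Tz 0.011 tau7 0.0048 qd7 0.001 w 11.9 gf 58.567
```

Request:
send_rows([
  [[0,0,0.005,0,0,0.05],[0,0,0.01,0,0,0.1]],
])

```text
clock: 17.1
eef_pos: [437.9, 162.4, 188.3]
tool_rot: [-3.141, 0.001, -2.897]
force: [-1.5, -1.2, 6.0]
width: 11.5
gripper_force: 59.2
```

```bash
python3 rd.py
```

```text
17.1 pos [437.9 162.4 188.3] yaw -2.8967 q7 0.621 q3 -0.749 F [-1.5 -1.2  6. ] Tz 0.221 tau7 0.2272 qd7 -0.393 w 11.5 gf 59.224
```

Request:
send_rows([
  [[0,0,0.005,0,0,0.05],[0,0,0.01,0,0,0.1]],
])

```text
clock: 17.3
eef_pos: [437.9, 162.5, 188.2]
tool_rot: [-3.141, 0.001, -2.997]
force: [-1.1, -1.6, 5.8]
width: 11.1
gripper_force: 59.1
```

```bash
python3 rd.py
```

```text
17.3 pos [437.9 162.5 188.2] yaw -2.9966 q7 0.543 q3 -0.722 F [-1.1 -1.6  5.8] Tz 0.175 tau7 0.2140 qd7 -0.387 w 11.1 gf 59.124
```

Request:
send_rows([
  [[0,0,0.005,0,0,0.05],[0,0,0.01,0,0,0.1]],
])

```text
clock: 17.5
eef_pos: [437.9, 162.6, 188.1]
tool_rot: [3.142, 0.001, -3.096]
force: [-1.1, 0.0, 4.4]
width: 11.2
gripper_force: 59.1
```

```bash
python3 rd.py
```

```text
17.5 pos [437.9 162.6 188.1] yaw -3.0965 q7 0.465 q3 -0.695 F [-1.1  0.   4.4] Tz 0.189 tau7 0.2101 qd7 -0.388 w 11.2 gf 59.130
```

Request:
send_rows([
  [[0,0,0.005,0,0,0.05],[0,0,0.01,0,0,0.1]],
])

```text
clock: 17.7
eef_pos: [437.9, 162.7, 188.0]
tool_rot: [3.141, 0.001, 3.087]
force: [-1.0, -0.7, 6.1]
width: 11.3
gripper_force: 59.1
```

```bash
python3 rd.py
```

```text
17.7 pos [437.9 162.7 188. ] yaw 3.0868 q7 0.387 q3 -0.667 F [-1.  -0.7  6.1] Tz 0.166 tau7 0.2064 qd7 -0.381 w 11.3 gf 59.125
```

Request:
send_rows([
  [[0,0,0.005,0,0,0.05],[0,0,0.01,0,0,0.1]],
])

```text
clock: 17.9
eef_pos: [437.9, 162.8, 187.9]
tool_rot: [3.141, 0.001, 2.987]
force: [-1.2, 0.3, 5.0]
width: 11.5
gripper_force: 59.1
```

```bash
python3 rd.py
```

```text
17.9 pos [437.9 162.8 187.9] yaw 2.9868 q7 0.311 q3 -0.640 F [-1.2  0.3  5. ] Tz 0.199 tau7 0.2026 qd7 -0.381 w 11.5 gf 59.122
```

Request:
send_rows([
  [[0,0,0.005,0,0,0.05],[0,0,0.01,0,0,0.1]],
])

```text
clock: 18.1
eef_pos: [437.9, 162.9, 187.8]
tool_rot: [3.141, 0.001, 2.887]
force: [-1.4, 0.9, 4.7]
width: 11.5
gripper_force: 59.1
```

```bash
python3 rd.py
```

```text
18.1 pos [437.9 162.9 187.8] yaw 2.8869 q7 0.234 q3 -0.612 F [-1.4  0.9  4.7] Tz 0.141 tau7 0.1989 qd7 -0.374 w 11.5 gf 59.119
```

Request:
send_rows([
  [[0,0,0.005,0,0,0.05],[0,0,0.01,0,0,0.1]],
])

```text
clock: 18.3
eef_pos: [437.9, 163.0, 187.7]
tool_rot: [3.14, 0.001, 2.787]
force: [0.3, 0.5, 4.0]
width: 11.1
gripper_force: 59.1
```

```bash
python3 rd.py
```

```text
18.3 pos [437.9 163.  187.7] yaw 2.787 q7 0.159 q3 -0.584 F [0.3 0.5 4. ] Tz 0.155 tau7 0.1951 qd7 -0.374 w 11.1 gf 59.115
```

Request:
send_rows([
  [[0,0,0.005,0,0,0.05],[0,0,0.01,0,0,0.1]],
])

```text
clock: 18.5
eef_pos: [438.0, 163.1, 187.6]
tool_rot: [3.14, 0.001, 2.687]
force: [-0.4, 1.3, 5.1]
width: 11.3
gripper_force: 59.1
```

```bash
python3 rd.py
```

```text
18.5 pos [438.  163.1 187.6] yaw 2.6871 q7 0.084 q3 -0.556 F [-0.4  1.3  5.1] Tz 0.217 tau7 0.1913 qd7 -0.370 w 11.3 gf 59.109
```

Request:
send_rows([
  [[0,0,0.005,0,0,0.05],[0,0,0.01,0,0,0.1]],
])

```text
clock: 18.7
eef_pos: [438.0, 163.1, 187.5]
tool_rot: [3.14, 0.001, 2.587]
force: [-0.3, 0.0, 4.4]
width: 11.2
gripper_force: 59.1
```

```bash
python3 rd.py
```

```text
18.7 pos [438.  163.1 187.5] yaw 2.5871 q7 0.010 q3 -0.528 F [-0.3  0.   4.4] Tz 0.188 tau7 0.1876 qd7 -0.366 w 11.2 gf 59.101
```

Request:
send_rows([
  [[0,0,0.005,0,0,0.05],[0,0,0.01,0,0,0.1]],
])

```text
clock: 18.9
eef_pos: [438.1, 163.2, 187.4]
tool_rot: [3.14, 0.0, 2.487]
force: [-1.3, 0.9, 3.6]
width: 11.4
gripper_force: 59.1
```

```bash
python3 rd.py
```

```text
18.9 pos [438.1 163.2 187.4] yaw 2.4872 q7 -0.063 q3 -0.500 F [-1.3  0.9  3.6] Tz 0.179 tau7 0.1839 qd7 -0.363 w 11.4 gf 59.091
```

Request:
send_rows([
  [[0,0,0.005,0,0,0.05],[0,0,0.01,0,0,0.1]],
])

```text
clock: 19.1
eef_pos: [438.2, 163.3, 187.4]
tool_rot: [3.139, 0.0, 2.387]
force: [-1.9, 0.6, 3.6]
width: 11.5
gripper_force: 59.1
```

```bash
python3 rd.py
```

```text
19.1 pos [438.2 163.3 187.4] yaw 2.3872 q7 -0.136 q3 -0.472 F [-1.9  0.6  3.6] Tz 0.201 tau7 0.1803 qd7 -0.358 w 11.5 gf 59.085
```

Request:
send_rows([
  [[0,0,0.005,0,0,0.05],[0,0,0.01,0,0,0.1]],
])

```text
clock: 19.3
eef_pos: [438.2, 163.4, 187.2]
tool_rot: [3.139, -0.0, 2.287]
force: [0.3, 1.3, 3.4]
width: 11.4
gripper_force: 59.1
```

```bash
python3 rd.py
```

```text
19.3 pos [438.2 163.4 187.2] yaw 2.2873 q7 -0.208 q3 -0.443 F [0.3 1.3 3.4] Tz 0.244 tau7 0.1768 qd7 -0.359 w 11.4 gf 59.070
```

Request:
send_rows([
  [[0,0,0.005,0,0,0.05],[0,0,0.01,0,0,0.1]],
])

```text
clock: 19.5
eef_pos: [438.3, 163.4, 187.2]
tool_rot: [3.139, -0.0, 2.187]
force: [-0.1, 0.7, 3.4]
width: 11.5
gripper_force: 59.1
```

```bash
python3 rd.py
```

```text
19.5 pos [438.3 163.4 187.2] yaw 2.1873 q7 -0.280 q3 -0.415 F [-0.1  0.7  3.4] Tz 0.178 tau7 0.1733 qd7 -0.353 w 11.5 gf 59.052
```

Request:
send_rows([
  [[0,0,0.005,0,0,0.05],[0,0,0.01,0,0,0.1]],
])

```text
clock: 19.7
eef_pos: [438.4, 163.5, 187.1]
tool_rot: [3.139, -0.001, 2.087]
force: [0.4, 1.2, 3.6]
width: 11.1
gripper_force: 59.0
```

```bash
python3 rd.py
```

```text
19.7 pos [438.4 163.5 187.1] yaw 2.0873 q7 -0.351 q3 -0.387 F [0.4 1.2 3.6] Tz 0.164 tau7 0.1700 qd7 -0.353 w 11.1 gf 59.033
```

Request:
send_rows([
  [[0,0,0.005,0,0,0.05],[0,0,0.01,0,0,0.1]],
])

```text
clock: 19.9
eef_pos: [438.5, 163.5, 186.9]
tool_rot: [3.139, -0.001, 1.987]
force: [0.5, 1.3, 3.0]
width: 11.5
gripper_force: 59.0
```

```bash
python3 rd.py
```

```text
19.9 pos [438.5 163.5 186.9] yaw 1.9873 q7 -0.421 q3 -0.358 F [0.5 1.3 3. ] Tz 0.178 tau7 0.1667 qd7 -0.349 w 11.5 gf 59.010
```

Request:
send_rows([
  [[0,0,0.005,0,0,0.05],[0,0,0.01,0,0,0.1]],
])

```text
clock: 20.1
eef_pos: [438.6, 163.6, 186.9]
tool_rot: [3.139, -0.001, 1.887]
force: [-0.6, 1.1, 1.9]
width: 11.5
gripper_force: 59.0
```

```bash
python3 rd.py
```

```text
20.1 pos [438.6 163.6 186.9] yaw 1.8874 q7 -0.491 q3 -0.330 F [-0.6  1.1  1.9] Tz 0.267 tau7 0.1633 qd7 -0.346 w 11.5 gf 58.999
```

Request:
send_rows([
  [[0,0,0.005,0,0,0.05],[0,0,0.01,0,0,0.1]],
])

```text
clock: 20.3
eef_pos: [438.6, 163.6, 186.8]
tool_rot: [3.139, -0.002, 1.787]
force: [0.6, 1.5, 2.9]
width: 11.2
gripper_force: 59.0
```

```bash
python3 rd.py
```

```text
20.3 pos [438.6 163.6 186.8] yaw 1.7873 q7 -0.560 q3 -0.302 F [0.6 1.5 2.9] Tz 0.228 tau7 0.1580 qd7 -0.343 w 11.2 gf 59.029
```

Request:
send_rows([
  [[0,0,0.005,0,0,0.05],[0,0,0.01,0,0,0.1]],
])

```text
clock: 20.5
eef_pos: [438.7, 163.6, 186.7]
tool_rot: [3.139, -0.002, 1.687]
force: [0.4, 2.1, 2.6]
width: 11.2
gripper_force: 59.1
```

```bash
python3 rd.py
```

```text
20.5 pos [438.7 163.6 186.7] yaw 1.6874 q7 -0.629 q3 -0.274 F [0.4 2.1 2.6] Tz 0.221 tau7 0.1510 qd7 -0.339 w 11.2 gf 59.105
```

Request:
send_rows([
  [[0,0,0.005,0,0,0.05],[0,0,0.01,0,0,0.1],[0,0,0.014,0,0,0.15]],
])

```text
clock: 20.8
eef_pos: [438.9, 163.6, 186.6]
tool_rot: [3.139, -0.002, 1.537]
force: [1.6, 1.4, 3.0]
width: 11.6
gripper_force: 59.2
```

```bash
python3 rd.py
```

```text
20.8 pos [438.9 163.6 186.6] yaw 1.5374 q7 -0.731 q3 -0.232 F [1.6 1.4 3. ] Tz 0.230 tau7 0.1380 qd7 -0.337 w 11.6 gf 59.224
```

Request:
send_rows([
  [[0,0,0.005,0,0,0.05],[0,0,0.01,0,0,0.1],[0,0,0.014,0,0,0.15]],
])

```text
clock: 21.1
eef_pos: [439.1, 163.6, 186.5]
tool_rot: [3.139, -0.003, 1.387]
force: [1.1, 1.6, 2.9]
width: 11.1
gripper_force: 59.4
```

```bash
python3 rd.py
```

```text
21.1 pos [439.1 163.6 186.5] yaw 1.3874 q7 -0.833 q3 -0.190 F [1.1 1.6 2.9] Tz 0.167 tau7 0.1233 qd7 -0.333 w 11.1 gf 59.406
```

Request:
send_rows([
  [[0,0,0.005,0,0,0.05],[0,0,0.01,0,0,0.1],[0,0,0.014,0,0,0.15]],
])

```text
clock: 21.4
eef_pos: [439.2, 163.6, 186.4]
tool_rot: [3.139, -0.003, 1.237]
force: [1.9, 1.5, 2.4]
width: 11.3
gripper_force: 59.7
```

```bash
python3 rd.py
```

```text
21.4 pos [439.2 163.6 186.4] yaw 1.2374 q7 -0.933 q3 -0.148 F [1.9 1.5 2.4] Tz 0.223 tau7 0.1064 qd7 -0.331 w 11.3 gf 59.674
```

Request:
send_rows([
  [[0,0,0.005,0,0,0.05],[0,0,0.01,0,0,0.1],[0,0,0.014,0,0,0.15]],
])

```text
clock: 21.7
eef_pos: [439.3, 163.5, 186.3]
tool_rot: [3.139, -0.004, 1.087]
force: [1.9, 1.0, 2.8]
width: 11.6
gripper_force: 60.0
```

```bash
python3 rd.py
```

```text
21.7 pos [439.3 163.5 186.3] yaw 1.0874 q7 -1.033 q3 -0.107 F [1.9 1.  2.8] Tz 0.280 tau7 0.0883 qd7 -0.328 w 11.6 gf 59.957
```

Request:
send_rows([
  [[0,0,0.005,0,0,0.05],[0,0,0.01,0,0,0.1],[0,0,0.014,0,0,0.15]],
])

```text
clock: 22.0
eef_pos: [439.5, 163.4, 186.2]
tool_rot: [3.139, -0.004, 0.937]
force: [2.4, 0.2, 2.7]
width: 11.5
gripper_force: 60.4
```

```bash
python3 rd.py
```

```text
22.0 pos [439.5 163.4 186.2] yaw 0.9374 q7 -1.132 q3 -0.066 F [2.4 0.2 2.7] Tz 0.271 tau7 0.0696 qd7 -0.327 w 11.5 gf 60.351
```

Request:
send_rows([
  [[0,0,0.005,0,0,0.05],[0,0,0.01,0,0,0.1],[0,0,0.014,0,0,0.15]],
])

```text
clock: 22.3
eef_pos: [439.6, 163.3, 186.1]
tool_rot: [3.14, -0.005, 0.787]
force: [2.1, 0.7, 4.5]
width: 11.5
gripper_force: 60.6
```

```bash
python3 rd.py
```

```text
22.3 pos [439.6 163.3 186.1] yaw 0.7873 q7 -1.230 q3 -0.024 F [2.1 0.7 4.5] Tz 0.301 tau7 0.0562 qd7 -0.325 w 11.5 gf 60.593
```

Request:
send_rows([
  [[0,0,0.005,0,0,0.05],[0,0,0.01,0,0,0.1],[0,0,0.014,0,0,0.15]],
])

```text
clock: 22.6
eef_pos: [439.7, 163.2, 186.0]
tool_rot: [3.14, -0.005, 0.637]
force: [2.5, 0.2, 3.4]
width: 11.1
gripper_force: 60.8
```

```bash
python3 rd.py
```

```text
22.6 pos [439.7 163.2 186. ] yaw 0.6372 q7 -1.328 q3 0.017 F [2.5 0.2 3.4] Tz 0.287 tau7 0.0452 qd7 -0.323 w 11.1 gf 60.822
```

Request:
send_rows([
  [[0,0,0.005,0,0,0.05],[0,0,0.01,0,0,0.1],[0,0,0.014,0,0,0.15],[0,0,0.02,0,0,0.2],[0,0,0.026,0,0,0.27]],
])

```text
clock: 23.1
eef_pos: [439.9, 162.9, 185.8]
tool_rot: [3.141, -0.005, 0.367]
force: [3.7, -0.7, 4.3]
width: 11.5
gripper_force: 61.7
```

```bash
python3 rd.py
```

```text
23.1 pos [439.9 162.9 185.8] yaw 0.3668 q7 -1.504 q3 0.090 F [ 3.7 -0.7  4.3] Tz 0.325 tau7 0.2164 qd7 -0.457 w 11.5 gf 61.690
```

Request:
send_rows([
  [[0,0,0,0,0,0],[0,0,0,0,0,0],[0,0,0,0,0,0],[0,0,0,0,0,0],[0,0,0,0,0,0],[0,0,-3,0,0,0],[0,0,-6.8,0,0,0],[0,0,-6.8,0,0,0]],
], grip=0)

```text
clock: 23.9
eef_pos: [439.9, 163.0, 256.4]
tool_rot: [-3.141, -0.008, 0.368]
force: [0.3, 0.2, 0.2]
width: 85.5
gripper_force: 0.0
```

```bash
python3 rd.py
python3 - <<'E'
from bar import *
ctrl.get_image("wrist")
s=ctrl.read_state();T=pose(s);d=dict(ctrl.get_image("wrist"));E=T@d["mount"];np.savez("w4.npz",px=d["pixels"],E=E);cv2.imwrite("pics/w4.png",d["pixels"][:,:,::-1])
m=d["pixels"].max(2)<70
for v in range(175,300,8):
    w=np.where(m[v,290:350])[0]; print(v,w[[0,-1]]+290 if len(w) else 0,end=" ")
E
```

```text
23.9 pos [439.9 163.  256.4] yaw 0.3678 q7 -1.523 q3 0.122 F [0.3 0.2 0.2] Tz -0.010 tau7 -0.0649 qd7 0.008 w 85.5 gf 0.000
175 0 183 0 191 0 199 [307 328] 207 [301 334] 215 [299 336] 223 [302 333] 231 [309 327] 239 [310 327] 247 [310 327] 255 [311 328] 263 [312 326] 271 0 279 0 287 0 295 0
```

View pics/w4.png

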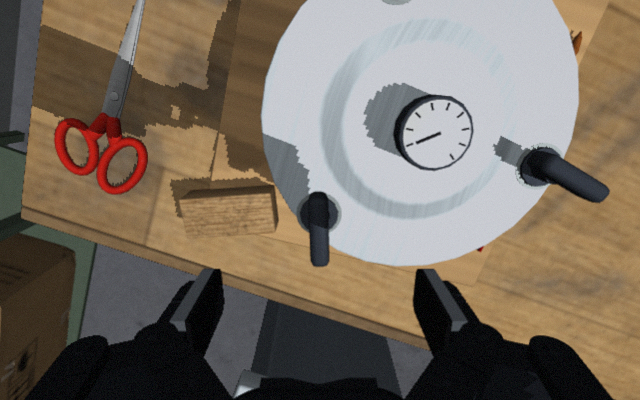

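Nut_2's bar, (318,195) to (320,265), is still aligned with the tool, so the grip didn't slip. Next is nut_3.

Request:
send_rows([
  [[4,1,0,0,0,-0.15],[8,2.5,0,0,0,-0.3],[12,4,0,0,0,-0.45],[14.5,4.5,0,0,0,-0.6],[14.5,4.5,0,0,0,-0.75],[14.5,4.5,0,0,0,-0.9],[14.5,4.5,0,0,0,-1.05],[14.5,4.5,0,0,0,-1.2],[14.5,4.5,0,0,0,-1.35],[14.5,4.5,0,0,0,-1.5]],
])

```text
clock: 25.0
eef_pos: [588.4, 172.3, 250.9]
tool_rot: [-3.138, -0.001, 1.874]
force: [-0.4, -1.0, -0.2]
width: 85.5
gripper_force: 0.0
```

Request:
send_rows([
  [[0,0,0,0,0,-0.15],[0,0,0,0,0,-0.3],[0,0,0,0,0,-0.45],[0,0,0,0,0,-0.6],[0,0,0,0,0,-0.75],[0,0,0,0,0,-0.9],[0,0,0,0,0,-1.05],[0,0,0,0,0,-1.2],[0,0,0,0,0,-1.35],[0,0,0,0,0,-1.5]],
])

```text
clock: 26.0
eef_pos: [588.4, 172.3, 251.0]
tool_rot: [3.141, -0.003, -2.909]
force: [0.3, -0.2, 1.0]
width: 85.5
gripper_force: 0.0
```

Request:
send_rows([
  [[0,0,0,0,0,-0.15],[0,0,0,0,0,-0.3],[0,0,0,0,0,-0.45],[0,0,0,0,0,-0.6],[0,0,0,0,0,-0.75],[0,0,0,0,0,-0.9],[0,0,0,0,0,-1.05],[0,0,0,0,0,-1.2],[0,0,0,0,0,-1.28],[0,0,0,0,0,-1.28]],
])

```text
clock: 27.0
eef_pos: [588.5, 172.2, 251.0]
tool_rot: [3.138, 0.001, -1.635]
force: [0.3, -0.6, 0.8]
width: 85.1
gripper_force: 0.0
```

```bash
python3 - <<'E'
from bar import *
ctrl.get_image("wrist")
s=ctrl.read_state();T=pose(s);d=dict(ctrl.get_image("wrist"));E=T@d["mount"];np.savez("w5.npz",px=d["pixels"],E=E);cv2.imwrite("pics/w5.png",d["pixels"][:,:,::-1])
E
python3 rd.py
```

```text
27.1 pos [588.8 172.3 251.7] yaw -1.6372 q7 2.054 q3 -1.032 F [-0.4  0.4  0.2] Tz 0.023 tau7 0.0409 qd7 0.002 w 85.4 gf 0.000
```

View pics/w5.png

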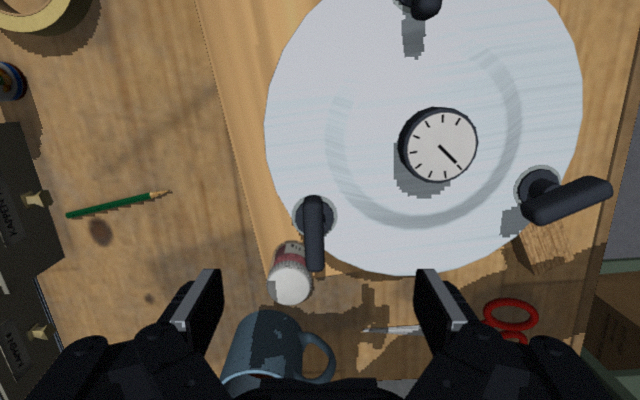

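Nut_3's bar runs from (314,197) to (314,270), upright. The glitter jar at (290,275) is well below it.

Run:
```python
from bar import *
z=np.load("w5.npz");d=dict(ctrl.get_image("wrist"));d["pixels"]=z["px"];T=z["E"]@np.linalg.inv(d["mount"])
m=d["pixels"].max(2)<70
for v in range(185,280,5):
    w=np.where(m[v,296:334])[0]; print(v,w[[0,-1]]+296 if len(w) else 0,end=" ")
print();bar(d,z["E"],T,(300,332,240,268)); print(T[:3,3])
print("far end", (np.linalg.inv(T)@np.r_[ray(d,[[314,270]],142.5,z["E"])[0],1]).round(1))
```

```text
185 0 190 0 195 [312 315] 200 [304 321] 205 [300 328] 210 [297 331] 215 [296 332] 220 [296 332] 225 [297 331] 230 [301 327] 235 [304 323] 240 [304 323] 245 [304 323] 250 [304 323] 255 [305 324] 260 [305 324] 265 [306 324] 270 [307 322] 275 0 
rows 240 267 w 19.9 world [[590.7, 172.6], [591.1, 191.2]] tool [[-0.5, -2.3, 108.8], [-19.1, -1.5, 108.8]] angle from tool x -0.046
[588.64134557 172.21594865 251.31658897]
far end [-20.5  -2.3 108.8   1. ]
```

Request:
send_rows([
  [[0.05,-0.22,1,0,0,-0.03],[0.05,-0.22,4,0,0,-0.03],[0.05,-0.22,6.3,0,0,-0.03],[0.05,-0.22,6.3,0,0,-0.03],[0.05,-0.22,6.3,0,0,-0.03]],
])

```text
clock: 27.65
eef_pos: [591.3, 172.1, 189.7]
tool_rot: [3.141, 0.0, -1.605]
force: [1.3, -0.3, -0.1]
width: 85.0
gripper_force: 0.0
```

Request:
send_rows([
  [[0,0,0,0,0,0],[0,0,0,0,0,0],[0,0,0,0,0,0],[0,0,0,0,0,0],[0,0,0,0,0,0],[0,0,0,0,0,0],[0,0,0,0,0,0],[0,0,0,0,0,0]],
], grip=255)

```text
clock: 28.45
eef_pos: [591.2, 171.9, 190.3]
tool_rot: [-3.142, -0.0, -1.605]
force: [-0.8, -0.7, 6.2]
width: 10.9
gripper_force: 58.9
```

```bash
python3 rd.py
```

```text
28.45 pos [591.2 171.9 190.3] yaw -1.6052 q7 2.025 q3 -0.981 F [-0.8 -0.7  6.2] Tz -0.044 tau7 -0.0284 qd7 -0.000 w 10.9 gf 58.904
```

Gripped. Turning in 0.1 rad steps, with a reading after each.

Request:
send_rows([
  [[0,0,0.005,0,0,0.05],[0,0,0.01,0,0,0.1]],
])

```text
clock: 28.65
eef_pos: [591.1, 171.9, 190.3]
tool_rot: [3.141, -0.0, -1.707]
force: [-1.8, -0.8, 5.8]
width: 11.3
gripper_force: 60.6
```

```bash
python3 rd.py
```

```text
28.65 pos [591.1 171.9 190.3] yaw -1.7067 q7 1.936 q3 -0.960 F [-1.8 -0.8  5.8] Tz 0.216 tau7 0.2742 qd7 -0.435 w 11.3 gf 60.573
```

Request:
send_rows([
  [[0,0,0.005,0,0,0.05],[0,0,0.01,0,0,0.1]],
])

```text
clock: 28.85
eef_pos: [591.0, 171.9, 190.2]
tool_rot: [3.141, -0.001, -1.807]
force: [-1.9, -0.8, 5.0]
width: 10.9
gripper_force: 60.4
```

```bash
python3 rd.py
```

```text
28.85 pos [591.  171.9 190.2] yaw -1.8067 q7 1.849 q3 -0.938 F [-1.9 -0.8  5. ] Tz 0.241 tau7 0.2560 qd7 -0.431 w 10.9 gf 60.408
```

Request:
send_rows([
  [[0,0,0.005,0,0,0.05],[0,0,0.01,0,0,0.1]],
])

```text
clock: 29.05
eef_pos: [590.9, 172.0, 190.1]
tool_rot: [3.141, -0.001, -1.907]
force: [-2.4, -1.1, 6.5]
width: 11.3
gripper_force: 60.4
```

```bash
python3 rd.py
```

```text
29.05 pos [590.9 172.  190.1] yaw -1.9066 q7 1.762 q3 -0.916 F [-2.4 -1.1  6.5] Tz 0.210 tau7 0.2540 qd7 -0.428 w 11.3 gf 60.362
```

Request:
send_rows([
  [[0,0,0.005,0,0,0.05],[0,0,0.01,0,0,0.1]],
])

```text
clock: 29.25
eef_pos: [590.8, 172.0, 190.0]
tool_rot: [3.141, -0.001, -2.006]
force: [-3.5, -0.3, 6.2]
width: 10.9
gripper_force: 60.4
```

```bash
python3 rd.py
```

```text
29.25 pos [590.8 172.  190. ] yaw -2.0065 q7 1.675 q3 -0.893 F [-3.5 -0.3  6.2] Tz 0.217 tau7 0.2517 qd7 -0.427 w 10.9 gf 60.377
```

Request:
send_rows([
  [[0,0,0.005,0,0,0.05],[0,0,0.01,0,0,0.1]],
])

```text
clock: 29.45
eef_pos: [590.7, 172.1, 189.9]
tool_rot: [3.141, -0.001, -2.106]
force: [-2.8, -0.8, 7.9]
width: 11.2
gripper_force: 60.4
```

```bash
python3 rd.py
```

```text
29.45 pos [590.7 172.1 189.9] yaw -2.1064 q7 1.589 q3 -0.870 F [-2.8 -0.8  7.9] Tz 0.247 tau7 0.2495 qd7 -0.426 w 11.2 gf 60.392
```

Request:
send_rows([
  [[0,0,0.005,0,0,0.05],[0,0,0.01,0,0,0.1]],
])

```text
clock: 29.65
eef_pos: [590.6, 172.1, 189.8]
tool_rot: [3.141, -0.001, -2.206]
force: [-3.7, -1.5, 7.3]
width: 11.1
gripper_force: 60.4
```

```bash
python3 rd.py
```

```text
29.65 pos [590.6 172.1 189.8] yaw -2.2064 q7 1.504 q3 -0.847 F [-3.7 -1.5  7.3] Tz 0.204 tau7 0.2472 qd7 -0.423 w 11.1 gf 60.412
```

Request:
send_rows([
  [[0,0,0.005,0,0,0.05],[0,0,0.01,0,0,0.1]],
])

```text
clock: 29.85
eef_pos: [590.5, 172.3, 189.7]
tool_rot: [3.141, -0.001, -2.306]
force: [-5.1, -2.0, 6.9]
width: 11.1
gripper_force: 60.5
```

```bash
python3 rd.py
```

```text
29.85 pos [590.5 172.3 189.7] yaw -2.3062 q7 1.419 q3 -0.824 F [-5.1 -2.   6.9] Tz 0.184 tau7 0.2435 qd7 -0.423 w 11.1 gf 60.462
```

Request:
send_rows([
  [[0,0,0.005,0,0,0.05],[0,0,0.01,0,0,0.1]],
])

```text
clock: 30.05
eef_pos: [590.4, 172.3, 189.6]
tool_rot: [3.141, -0.001, -2.406]
force: [-4.2, -0.2, 6.9]
width: 10.6
gripper_force: 60.5
```

```bash
python3 rd.py
```

```text
30.05 pos [590.4 172.3 189.6] yaw -2.4061 q7 1.334 q3 -0.800 F [-4.2 -0.2  6.9] Tz 0.203 tau7 0.2377 qd7 -0.419 w 10.6 gf 60.548
```

Request:
send_rows([
  [[0,0,0.005,0,0,0.05],[0,0,0.01,0,0,0.1]],
])

```text
clock: 30.25
eef_pos: [590.3, 172.4, 189.5]
tool_rot: [3.141, -0.001, -2.506]
force: [-3.5, -0.3, 7.6]
width: 11.1
gripper_force: 60.7
```

```bash
python3 rd.py
```

```text
30.25 pos [590.3 172.4 189.5] yaw -2.506 q7 1.250 q3 -0.776 F [-3.5 -0.3  7.6] Tz 0.169 tau7 0.2301 qd7 -0.417 w 11.1 gf 60.659
```

Request:
send_rows([
  [[0,0,0.005,0,0,0.05],[0,0,0.01,0,0,0.1]],
])

```text
clock: 30.45
eef_pos: [590.3, 172.6, 189.4]
tool_rot: [3.141, -0.001, -2.606]
force: [-4.5, 0.4, 7.7]
width: 11.2
gripper_force: 60.8
```

```bash
python3 rd.py
```

```text
30.45 pos [590.3 172.6 189.4] yaw -2.6059 q7 1.166 q3 -0.751 F [-4.5  0.4  7.7] Tz 0.161 tau7 0.2213 qd7 -0.415 w 11.2 gf 60.791
```

Request:
send_rows([
  [[0,0,0.005,0,0,0.05],[0,0,0.01,0,0,0.1],[0,0,0.014,0,0,0.15],[0,0,0.02,0,0,0.2],[0,0,0.025,0,0,0.25],[0,0,0.03,0,0,0.3]],
])

```text
clock: 31.05
eef_pos: [590.1, 172.8, 189.2]
tool_rot: [3.141, -0.001, -2.906]
force: [-4.5, 0.4, 7.6]
width: 10.9
gripper_force: 61.3
```

```bash
python3 rd.py
```

```text
31.05 pos [590.1 172.8 189.2] yaw -2.9055 q7 0.918 q3 -0.676 F [-4.5  0.4  7.6] Tz 0.219 tau7 0.1879 qd7 -0.408 w 10.9 gf 61.317
```

Request:
send_rows([
  [[0,0,0.005,0,0,0.05],[0,0,0.01,0,0,0.1]],
])

```text
clock: 31.25
eef_pos: [590.1, 173.0, 189.2]
tool_rot: [3.141, -0.002, -3.005]
force: [-4.9, 1.1, 8.9]
width: 10.7
gripper_force: 61.5
```

```bash
python3 rd.py
```

```text
31.25 pos [590.1 173.  189.2] yaw -3.0055 q7 0.836 q3 -0.651 F [-4.9  1.1  8.9] Tz 0.255 tau7 0.1756 qd7 -0.406 w 10.7 gf 61.524
```

Request:
send_rows([
  [[0,0,0.005,0,0,0.05],[0,0,0.01,0,0,0.1]],
])

```text
clock: 31.45
eef_pos: [590.1, 173.1, 189.1]
tool_rot: [3.141, -0.002, -3.105]
force: [-5.7, 0.9, 8.0]
width: 11.1
gripper_force: 61.7
```

```bash
python3 rd.py
```

```text
31.45 pos [590.1 173.1 189.1] yaw -3.1053 q7 0.755 q3 -0.625 F [-5.7  0.9  8. ] Tz 0.282 tau7 0.1620 qd7 -0.401 w 11.1 gf 61.749
```

Request:
send_rows([
  [[0,0,0.005,0,0,0.05],[0,0,0.01,0,0,0.1]],
])

```text
clock: 31.65
eef_pos: [590.1, 173.2, 189.0]
tool_rot: [3.141, -0.002, 3.078]
force: [-5.2, -0.2, 9.2]
width: 10.9
gripper_force: 61.9
```

```bash
python3 rd.py
```

```text
31.65 pos [590.1 173.2 189. ] yaw 3.0781 q7 0.674 q3 -0.599 F [-5.2 -0.2  9.2] Tz 0.284 tau7 0.1522 qd7 -0.399 w 10.9 gf 61.936
```

Request:
send_rows([
  [[0,0,0.005,0,0,0.05],[0,0,0.01,0,0,0.1]],
])

```text
clock: 31.85
eef_pos: [590.1, 173.3, 189.0]
tool_rot: [3.141, -0.002, 2.978]
force: [-5.3, 0.5, 8.8]
width: 11.4
gripper_force: 62.1
```

```bash
python3 rd.py
```

```text
31.85 pos [590.1 173.3 189. ] yaw 2.9781 q7 0.594 q3 -0.573 F [-5.3  0.5  8.8] Tz 0.296 tau7 0.1435 qd7 -0.398 w 11.4 gf 62.078
```

Request:
send_rows([
  [[0,0,0.005,0,0,0.05],[0,0,0.01,0,0,0.1]],
])

```text
clock: 32.05
eef_pos: [590.1, 173.5, 188.9]
tool_rot: [3.141, -0.002, 2.878]
force: [-5.3, 0.8, 9.5]
width: 11.0
gripper_force: 62.2
```

```bash
python3 rd.py
```

```text
32.05 pos [590.1 173.5 188.9] yaw 2.8782 q7 0.514 q3 -0.547 F [-5.3  0.8  9.5] Tz 0.290 tau7 0.1349 qd7 -0.397 w 11.0 gf 62.223
```

Request:
send_rows([
  [[0,0,0.005,0,0,0.05],[0,0,0.01,0,0,0.1]],
])

```text
clock: 32.25
eef_pos: [590.2, 173.6, 188.8]
tool_rot: [3.141, -0.002, 2.778]
force: [-5.3, 0.9, 8.9]
width: 11.2
gripper_force: 62.4
```

```bash
python3 rd.py
```

```text
32.25 pos [590.2 173.6 188.8] yaw 2.7783 q7 0.434 q3 -0.520 F [-5.3  0.9  8.9] Tz 0.337 tau7 0.1265 qd7 -0.395 w 11.2 gf 62.366
```

Request:
send_rows([
  [[0,0,0.005,0,0,0.05],[0,0,0.01,0,0,0.1],[0,0,0.014,0,0,0.15],[0,0,0.02,0,0,0.2],[0,0,0.024,0,0,0.25]],
])

```text
clock: 32.75
eef_pos: [590.3, 173.8, 188.6]
tool_rot: [3.141, -0.002, 2.529]
force: [-4.4, 1.7, 7.9]
width: 10.8
gripper_force: 62.7
```

```bash
python3 rd.py
```

```text
32.75 pos [590.3 173.8 188.6] yaw 2.5286 q7 0.237 q3 -0.453 F [-4.4  1.7  7.9] Tz 0.342 tau7 0.1038 qd7 -0.389 w 10.8 gf 62.732
```

Request:
send_rows([
  [[0,0,0,0,0,0],[0,0,0,0,0,0],[0,0,0,0,0,0],[0,0,0,0,0,0],[0,0,0,0,0,0],[0,0,-3,0,0,0],[0,0,-8,0,0,0],[0,0,-10,0,0,0],[0,0,-10,0,0,0],[0,0,-10,0,0,0]],
], grip=0)

```text
clock: 33.75
eef_pos: [591.3, 171.5, 287.6]
tool_rot: [-3.141, 0.0, 2.528]
force: [0.3, -0.5, -0.3]
width: 85.2
gripper_force: 0.0
```

```bash
python3 rd.py;python3 - <<'E'
from cell import ctrl
import cv2
cv2.imwrite("pics/w6.png",ctrl.get_image("wrist")["pixels"][:,:,::-1])
E
```

```text
33.75 pos [591.3 171.5 287.6] yaw 2.5276 q7 0.305 q3 -0.512 F [ 0.3 -0.5 -0.3] Tz 0.013 tau7 0.0081 qd7 0.000 w 85.2 gf 0.000
```

View pics/w6.png

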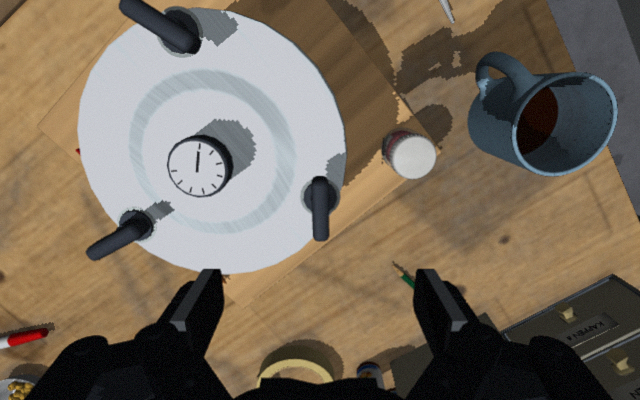

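Nut_3's bar, (319,180) to (320,240), stands aligned with the tool. The fingers are clear and the jar at (410,155) hasn't moved, so I'm handing in the job.

```bash
python3 -c "
from cell import ctrl
print(ctrl.finish_job())"
```

```text
the job is handed in; nothing more can be done
None
```

I tightened all three nuts in order (nut_1, nut_2, nut_3), each to an estimated quarter turn past its bite, and handed the job in at about 34 s; the hand-in returned no verdict.

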